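Refit the spindle of a bench sample mill

TASK

Push the loose bearing plate on the mill base fully home, against both dowels and the end stop. Then take the spindle from its wooden block, put it down through the plate's hole, and turn it until its square end finds the square socket hidden below and drops in, flange flat on the plate. Leave it there with the plate still home, and do not disturb the tin, jar, crucible and vial.

Things in the scene. Friction and masses are not known exactly. Their poses are not given: they have to be found in the camera images.
- mill_base: fixed grey drive base of a mill; origin on the vertical drive axis at table level, z up. Block from x -66 to +58 mm, y -50 to +58 mm; its flat top (the bed) is 80 mm above the origin. At the far edge of the bed stand two dowels, at its -y edge an end stop; a round well 50 mm wide, centred on the axis, opens in the bed under the plate
- dowels (a point): point on the bed midway between the two steel dowels, at x +47, y 0, z +80 mm of the mill base (axes as the mill base's). The dowels are 10 mm in diameter, 13 mm tall, and stand 24 mm to either side of it along y
- end_stop (a point): point on the bed under the middle of the brass end stop, at x 0, y -42, z +80 mm of the mill base (same axes). The stop is a block 26 mm long in x, 8 mm thick in y and 13 mm tall
- socket (a point): mouth of the square socket: on the drive axis, 45 mm above the mill base's origin, 35 mm below the bed, at the top face of a steel hub in the well. Socket 22.4 mm square, 30 mm deep. The hub stands at any angle about the vertical; this angle is not reported (the point's axes are the mill base's). It turns stiffly (0.25 N m): a light touch does not move it
- plate: loose aluminium-coloured plate, 84 x 76 x 16 mm (x, y, z), about 0.3 kg, flat on the bed; origin at the centre of its underside, on the axis of its round through hole of 32 mm. Home: +x side against both dowels, -y side against the end stop, so its origin is on the drive axis, axes parallel to the mill base's. Starts 12 to 27 mm off, toward -x and +y of the mill base
- spindle: loose upright spindle, about 0.3 kg; origin at the centre of its lower end. Upward from there: square end 20 x 20 mm (sides along x and y) to 32 mm, round journal 30 mm wide to 76, flange 44 mm wide to 82, red bar grip to 122 mm. Starts hanging by its flange in the wooden block. Seated, its origin is 20 mm above the mill base's; standing on the hub unmatched, 45 mm
- spindle_grip (a point): middle of the spindle's red bar grip, 102 mm above the spindle's origin; the bar is 46 mm long along x, 14 mm thick along y and 40 mm tall (axes as the spindle's)
- stand: fixed wooden block, 56 x 56 x 80 mm, origin at the centre of its underside, with a vertical round hole of 33 mm diameter, 79 mm deep, from its top, in which the spindle hangs
- tin: white round tin with a lid, 64 mm wide, 30 mm tall, standing on the balance: leave it alone; origin at the centre of its underside
- red_jar: sample jar with a red lid, 69 mm wide, 109 mm tall: leave it alone; origin at the centre of its underside
- crucible: white lidded crucible, 48 mm wide and tall: leave it alone; origin at the centre of its underside
- vial: sample vial with a red cap, 27 mm wide, 70 mm tall: leave it alone; origin at the centre of its underside
Mind the look-alikes: they are no part of the job. Leave any blue look-alike of the spindle alone.

How it is judged:
By the outcome, as a careful person would: the job done as asked, in the order asked, and still so for the second after the job is handed in, with the robot touching nothing.
It also fails if it takes over 72 s, if anything falls off the work surface, if the arm or the gripper's body presses on something with over 40 N, if the wrist force passes 120 N, or if a joint passes its speed limit or range.

ROBOT

A 6-joint arm with a two-finger parallel gripper is mounted at the origin on a cart in front of the work surface, level with it; the furniture and walls round the work are solid. World frame = base frame: x ahead of the robot, y to its left, z up, the work surface at z = 0. Lengths are in mm, angles in rad, forces in N, time in s.
With the tool pointing down it reaches from about 400 to 925 mm from the base axis. Payload 12.5 kg.
Tool frame: the origin (TCP) lies at the very end of the fingers, on their centre line; the grasp point (between the pads) lies 19 mm behind it; z points along the fingers, y is the line along which they close (so a half turn about z gives the same grasp; the last joint's range is limited). The gripper opens to 95 mm and grips with 3 to 60 N. Pads are 20 mm wide; open, the fingers measure 119 mm over their backs; the gripper's body (75 mm by 180 mm) begins 59 mm behind the grasp point.
Start: joints at [1.102, 0.491, 1.559, -0, 1.092, -0.106], TCP at [221.793, 584.341, 214.661] pointing down, gripper open.
Joint ranges: [-3.1, 3.1], [-0.84, 2.19], [0.05, 2.79], [-1.13, 4.28], [0.06, 2.93], [-2.69, 2.69]. Speed limits (rad/s): [2.22, 2.22, 2.79, 3.14, 3.14, 3.14].

INTERFACE

Orientations are given as [roll, pitch, yaw] about the fixed x, y, z axes, in that order (R = Rz(yaw) Ry(pitch) Rx(roll)).
In Python, from cell import * gives the robot as it stands.
- The arm moves only by the tool jog_arm, never from a script. Its argument "targets" is a list of rows, each an object with "turn": the turn, a rotation vector about the world's x, y, z in degrees, a list of three; "slide": the shift along the world's x, y, z in mm, a list of three; "claw": the opening in per cent of the stroke, from 0 (shut) to 100 (fully open). In form: [{"turn": [wx, wy, wz], "slide": [x, y, z], "claw": claw}, ...]. A call has 1 to 5 rows; each row shifts and turns the commanded pose from where the row before left it; what a row does not reach is not made up. A row lasts 1/8 s, in which the tool goes at most 62.5 mm and 10.7 degrees, less where a joint would pass 70% of its speed; a pose out of reach is approached as far as the arm can. A call with a gripper value outside its range is refused whole. The fingers move at their own pace and stop on an object; the grip force is fixed at half the most. Time passes only in rows, so rows that do not move let the fingers close. It gives the time, the measured TCP pose, the force, the opening and the grip force at its end, in the units of the state.
- state(): the state, without advancing time (a new reading comes with each control period).
- read_camera(name): name is "scene" or "top" or "wrist"; returns a dict with "frame" (384x512x3 uint8, blue, green, red), "mtx" (3x3 intrinsics, pixels), "R" (3x3) and "t" (3): a world point X has camera coordinates R X + t. Camera axes: x right, y down, z forward; pixel columns grow to the right and rows downward; lengths in mm; the calibration is good to about 2 mm. A picture is of the moment at which its call begins. There is no depth.
- job_done(): hands the job in; it is judged then, once.
Trained networks look in the newest picture that a camera, given by its name, has taken for a name from the list of things; names that differ only in an ending like _2 or _b are one class to them, and where a whole thing is asked for, a point or a joint stands for the part that bears it (a point fixed in the world has none). Each returns a list of dicts, best first, with "conf" (0 to 1); they miss things now and then, are a little off and sometimes report something else, mostly with a low value. They report only what shows in the picture. A call takes as long as a camera call. They do not tell look-alikes from the thing itself.
- look_for(query, camera): "xy" ([column, row] in pixels, amid what is visible of it).
The state is a dict: "t": time; "joints": joint angles; "qvel": joint speeds; "tau": joint torques, N m; "eef_pos": TCP position; "tcp_rot": TCP orientation; "ft_force": force on the tool from outside, world axes, zero at the start; "moment": the same for the moment, N m; "opening": opening from 0.0 (shut) to 1.0 (fully open); "grip_force": force on a finger pad.
Only numpy, scipy, OpenCV 4.12 (cv2) and the standard library are available. Lean on these libraries where they do the work, as an engineer would, in place of code of your own. Each camera call takes 0.05 s, during which the arm holds its last target. There are 200 camera calls.

## Working session

There is one attempt and no reset: what is moved stays moved. The work goes in short steps, Python scripts to look and compute and a tool call to move; the robot and the scene stay as the last step left them, time stands still between calls to the robot, and variables do not carry over. Pictures are saved under pics/ and viewed, at most 10 in all, crops included, and the job is handed in when it is done.

Besides the shell and the picture viewer there is one more tool, called after ">>>" as name([rows], argument=value, ...), one row to a line, values as JSON. jog_arm: Moves the arm, as the interface text tells. Its arguments: {"type":"object","properties":{"targets":{"type":"array","items":{"type":"object","properties":{"turn":{"type":"array","items":{"type":"number"}},"slide":{"type":"array","items":{"type":"number"}},"claw":{"type":"number"}}}}},"required":["targets"]}

```bash
mkdir -p pics; cat > h.py <<'E'
from cell import *
import numpy as np, cv2
def snap(n,f=None):
    c=read_camera(n)
    if f: cv2.imwrite('pics/'+f,c['frame'])
    return c
def ray(c,uv):
    d=c['R'].T@np.linalg.solve(c['mtx'],[uv[0],uv[1],1.]); o=-c['R'].T@np.array(c['t']); return o,d
def atz(c,uv,z):
    o,d=ray(c,uv); return o+d*(z-o[2])/d[2]
def proj(c,X):
    p=c['mtx']@(c['R']@np.array(X)+c['t']); return p[:2]/p[2]
E
python3 - <<'E'
from h import *
for k in state().items(): print(k)
a=snap('scene'); t=snap('top')
cv2.imwrite('pics/a.png',a['frame']);cv2.imwrite('pics/t.png',t['frame'])
z=dict(mill_base=80,plate=96,spindle=180,spindle_grip=100,stand=80,tin=30,red_jar=109,crucible=48,vial=70,socket=45)
for c,n in((a,'scene'),(t,'top')):
  for q in z:
    for r in look_for(q,n)[:3]: print(n,q,np.round(r['xy']),round(r['conf'],2),np.round(atz(c,r['xy'],z[q])))
E
```

```text
('t', 0.0)
('joints', array([ 1.10241200e+00,  4.91551919e-01,  1.55943760e+00,  9.98741669e-06,
        1.09170354e+00, -1.05583898e-01]))
('qvel', array([ 0.00108327,  0.0014627 , -0.00035066,  0.0014221 ,  0.00014647,
        0.00023569]))
('tau', array([ 5.82492830e-04, -6.12650156e+01, -2.58174849e+01,  6.92961831e-02,
        4.82917624e-02, -1.29419232e-04]))
('eef_pos', array([221.66718478, 584.11469804, 214.07057649]))
('tcp_rot', array([-3.14049931e+00, -1.24778151e-04,  2.77878755e+00]))
('ft_force', array([-1.18438793, -0.27443266, -0.49321185]))
('moment', array([ 0.03631747, -0.01138079,  0.02902502]))
('grip_force', 0.0)
('opening', 1.0009260363190338)
scene mill_base [292. 218.] 0.58 [ 493. -180.   80.]
scene plate [280. 201.] 0.86 [ 513. -135.   96.]
scene spindle [268. 234.] 0.76 [ 359. -185.  180.]
scene spindle [266. 155.] 0.65 [562. -71. 180.]
scene spindle_grip [268. 231.] 0.88 [ 417. -155.  100.]
scene spindle_grip [269. 158.] 0.58 [631. -42. 100.]
scene stand [268. 251.] 0.96 [ 381. -173.   80.]
scene stand [293. 213.] 0.26 [ 507. -175.   80.]
scene tin [193. 
[... 340 characters left out ...]
11.] 0.89 [ 540. -163.   45.]
top mill_base [292. 173.] 0.74 [ 546. -133.   80.]
top mill_base [214. 134.] 0.63 [639.  59.  80.]
top plate [289. 174.] 0.82 [ 540. -125.   96.]
top spindle [300. 225.] 0.65 [ 416. -140.  180.]
top spindle [250. 128.] 0.53 [627. -32. 180.]
top spindle [290. 231.] 0.49 [ 404. -119.  180.]
top spindle_grip [247. 129.] 0.71 [648. -24. 100.]
top spindle_grip [299. 229.] 0.64 [ 409. -146.  100.]
top stand [289. 234.] 0.77 [ 397. -125.   80.]
top tin [196. 203.] 0.85 [473. 106.  30.]
top red_jar [168. 125.] 0.68 [654. 165. 109.]
top crucible [212. 135.] 0.65 [647.  66.  48.]
top vial [356. 181.] 0.63 [ 527. -290.   70.]
top socket [294. 172.] 0.55 [ 552. -140.   45.]
```

```bash
python3 -c "
import cv2,numpy as np
a=cv2.imread('pics/a.png');t=cv2.imread('pics/t.png')
cv2.imwrite('pics/at.png',cv2.resize(t,(800,600),interpolation=2));cv2.imwrite('pics/as.png',cv2.resize(a,(800,600),interpolation=2))"
```

```text
(no output)
```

View pics/at.png

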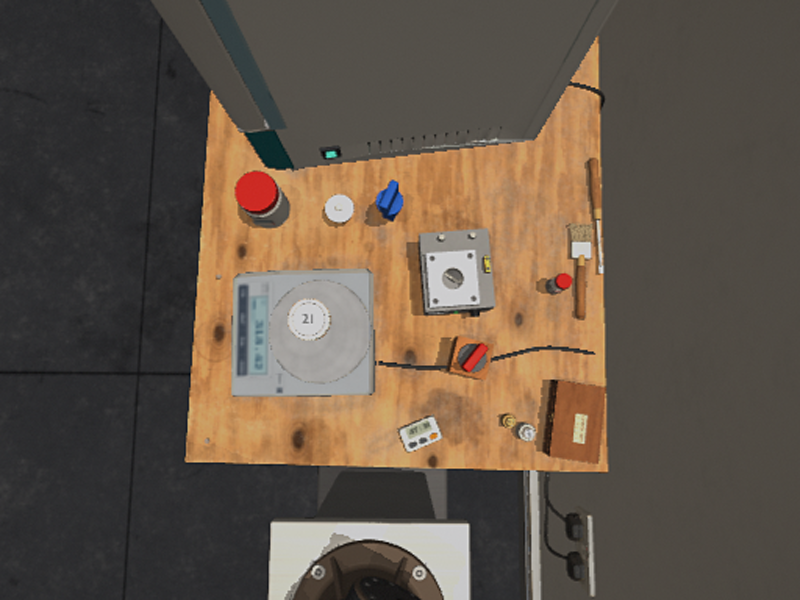

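View pics/as.png

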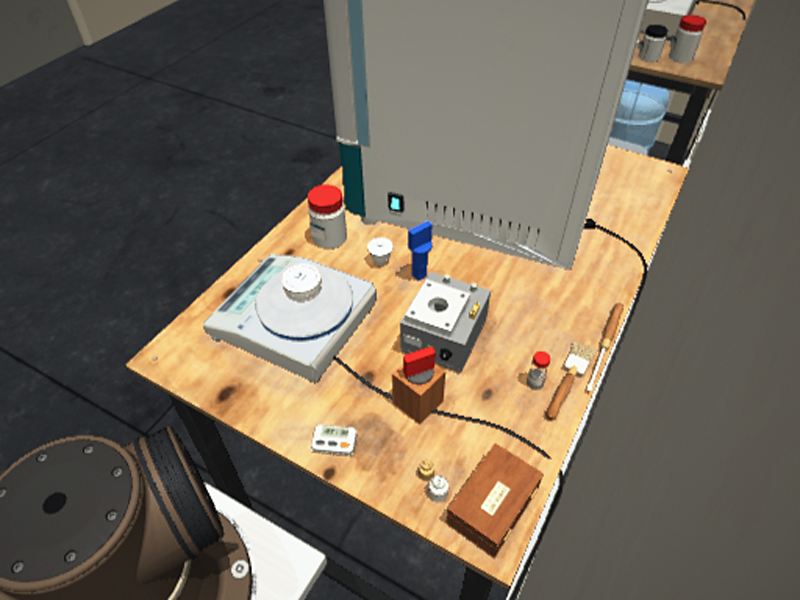

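The top view (800 px wide) shows the mill at about (456,272), its dowels at (441,237) and (474,235), and the yellow stop at (487,264). Two things look like the spindle. The red-gripped one hangs in the wooden block at (472,357). The blue one stands at (390,200) and is the look-alike. The red one fits the description. I'll confirm this up close with the wrist camera.

>>> jog_arm([
  {"turn":[0,0,5],"slide":[20,-56,20],"claw":100},
  {"turn":[0,0,5],"slide":[20,-56,20],"claw":100},
  {"turn":[0,0,5],"slide":[20,-56,20],"claw":100},
  {"turn":[0,0,5],"slide":[20,-56,20],"claw":100},
  {"turn":[0,0,4],"slide":[20,-56,10],"claw":100},
])

```text
t: 1.72
eef_pos: [321.9, 303.6, 305.5]
tcp_rot: [3.141, 0.002, -3.082]
ft_force: [1.4, -0.1, -0.0]
opening: 0.997
grip_force: 0.0
```

>>> jog_arm([
  {"slide":[20,-58,0],"claw":100},
  {"slide":[20,-58,0],"claw":100},
  {"slide":[20,-58,0],"claw":100},
  {"slide":[20,-58,0],"claw":100},
  {"slide":[20,-58,0],"claw":80},
])

```text
validation failed for argument at $.ta...
```

>>> jog_arm([
  {"slide":[20,-58,0],"claw":60},
  {"slide":[20,-58,0],"claw":60},
  {"slide":[0,0,0],"claw":60},
])

```text
validation failed for argument at $.ta...
```

```bash
python3 - <<'E'
from h import *
s=state();print(s['t'],s['eef_pos'],s['tcp_rot'],s['joints'],s['ft_force'])
w=snap('wrist');print(w['R'],w['t'],w['mtx'])
cv2.imwrite('pics/w1.png',cv2.resize(w['frame'],(800,600),interpolation=2))
E
```

```text
1.725 [321.93389578 303.5976101  305.46649273] [ 3.14062187e+00  1.65943810e-03 -3.08249715e+00] [ 6.06635125e-01  1.30039656e-01  1.84481030e+00 -3.81165208e-05
  1.16482048e+00 -1.02324249e+00] [ 1.44544596 -0.09276929 -0.02912423]
[[-0.0596897   0.99821637 -0.00110325]
 [ 0.95647585  0.05750996  0.28608838]
 [ 0.28564155  0.01602129 -0.9582026 ]] [-284.03398851 -383.51655081  381.73696293] [[290.93727745   0.         254.3948083 ]
 [  0.         290.93727745 195.24682057]
 [  0.           0.           1.        ]]
```

View pics/w1.png

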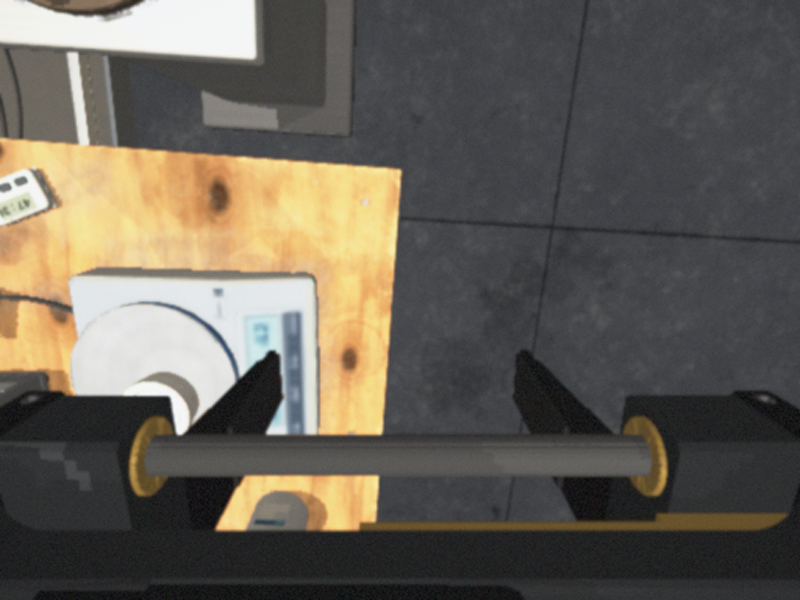

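>>> jog_arm([
  {"turn":[0,0,0],"slide":[22,-55,0],"claw":100},
  {"turn":[0,0,0],"slide":[22,-55,0],"claw":100},
  {"turn":[0,0,0],"slide":[22,-55,0],"claw":100},
  {"turn":[0,0,0],"slide":[22,-55,0],"claw":100},
])

```text
t: 2.28
eef_pos: [409.9, 83.4, 304.7]
tcp_rot: [3.141, 0.001, -3.086]
ft_force: [0.5, -0.3, -1.1]
opening: 0.999
grip_force: 0.0
```

>>> jog_arm([
  {"turn":[0,0,0],"slide":[22,-55,0],"claw":100},
  {"turn":[0,0,0],"slide":[22,-55,0],"claw":100},
  {"turn":[0,0,0],"slide":[22,-55,0],"claw":100},
  {"turn":[0,0,0],"slide":[22,-55,0],"claw":100},
  {"turn":[0,0,0],"slide":[0,0,0],"claw":100},
])

```text
t: 2.9
eef_pos: [498.3, -137.9, 303.6]
tcp_rot: [3.142, -0.001, -3.089]
ft_force: [-0.3, -0.8, -0.4]
opening: 1.001
grip_force: 0.0
```

```bash
python3 - <<'E'
from h import *
s=state();print(s['t'],s['eef_pos'],s['tcp_rot'],s['joints'],s['ft_force'])
w=snap('wrist','w2raw.png');np.savez('pics/w2.npz',R=w['R'],t=w['t'],mtx=w['mtx'])
cv2.imwrite('pics/w2.png',cv2.resize(w['frame'],(800,600),interpolation=2))
for q,z in dict(plate=96,mill_base=80,spindle_grip=126,stand=80,dowels=93,end_stop=93,socket=45).items():
    for r in look_for(q,'wrist')[:2]: print(q,np.round(np.array(r['xy'])*1.5625),round(r['conf'],2),np.round(atz(w,r['xy'],z)))
E
```

```text
2.9 [ 498.27010483 -137.9007719   303.61932482] [ 3.14152131e+00 -5.98817255e-04 -3.08944550e+00] [-3.97710577e-01  2.51033509e-01  1.69198099e+00 -2.10513567e-04
  1.19914842e+00 -2.02057753e+00] [-0.33975442 -0.80878496 -0.44887076]
plate [420. 294.] 0.85 [ 518. -117.   96.]
mill_base [397. 311.] 0.9 [ 540. -136.   80.]
spindle_grip [382. 166.] 0.86 [ 415. -153.  126.]
spindle_grip [496. 414.] 0.55 [613. -47. 126.]
stand [384. 144.] 0.88 [ 397. -154.   80.]
dowels [400. 313.] 0.65 [ 537. -133.   93.]
end_stop [365. 309.] 0.58 [ 535. -164.   93.]
socket [394. 308.] 0.58 [ 547. -139.   45.]
```

View pics/w2.png

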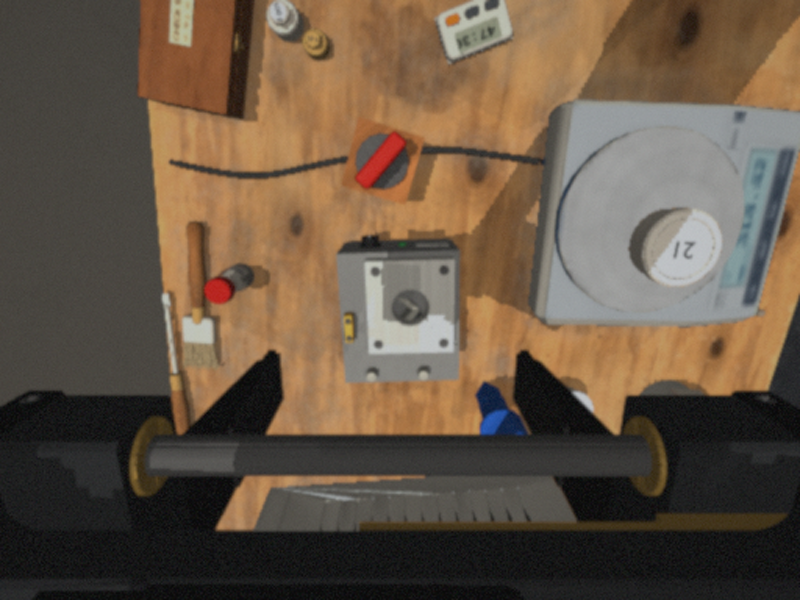

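```bash
python3 - <<'E'
import cv2,numpy as np
f=cv2.imread('pics/w2raw.png')
A=cv2.resize(f[148:248,208:308],None,fx=4,fy=4,interpolation=2);B=cv2.resize(f[60:160,200:300],None,fx=4,fy=4,interpolation=2)
cv2.imwrite('pics/c2.png',np.hstack([A,B]))
E
```

```text
(no output)
```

View pics/c2.png

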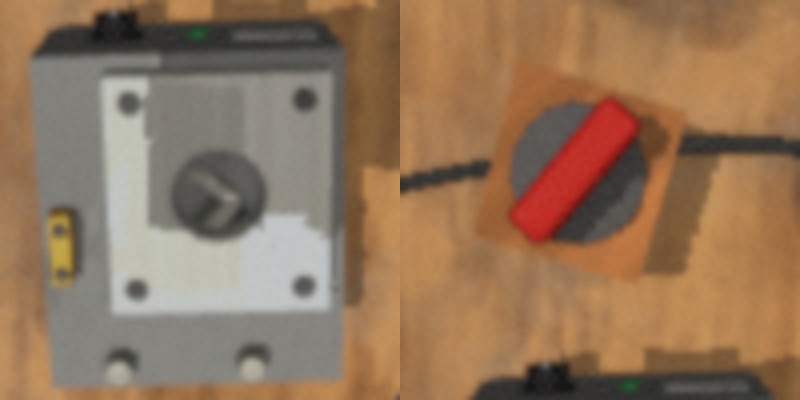

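The crop confirms it. The red-bar spindle hangs in the wooden block (raw pixel about (244,102)), the dowels are at the bottom of the mill and the brass stop is on its left. Next I fit the poses.

```bash
python3 - <<'E'
from h import *
from scipy.optimize import least_squares
w=dict(np.load('pics/w2.npz'))
A=lambda p:np.array([208+(p[0]-1.5)/4,148+(p[1]-1.5)/4]);B=lambda p:np.array([200+(p[0]-401.5)/4,60+(p[1]-1.5)/4])
def fit(model,px,x0):
    def f(x):
        c,s=np.cos(x[2]),np.sin(x[2])
        return np.ravel([proj(w,[x[0]+c*m[0]-s*m[1],x[1]+s*m[0]+c*m[1],m[2]])-p for m,p in zip(model,px)])
    r=least_squares(f,x0,loss='soft_l1');print(np.round(r.x[:2],1),'yaw',round(np.degrees(r.x[2]),2),np.round(r.fun,1));return r.x
M=fit([(-66,-50,80),(-66,58,80),(58,-50,80),(58,58,80),(47,-24,93),(47,24,93),(0,-42,93)],[A(p) for p in[(33,58),(343,48),(55,387),(343,380),(120,373),(252,367),(62,240)]],[545,-135,0])
P=fit([(-42,-38,96),(-42,38,96),(42,38,96),(42,-38,96),(0,0,96)],[A(p) for p in[(100,78),(333,72),(332,308),(113,314),(219,195)]],[525,-120,0])
S=fit([(23,-7,126),(23,7,126),(-23,7,126),(-23,-7,126)],[B(p) for p in[(512,213),(540,243),(640,125),(612,95)]],[400,-150,-.7])
T=fit([(-28,-28,80),(28,-28,80),(28,28,80),(-28,28,80)],[B(p) for p in[(518,62),(474,236),(642,278),(686,110)]],[400,-150,-.2])
c,s=np.cos(M[2]),np.sin(M[2]);d=P[:2]-M[:2];print('plate in mill',c*d[0]+s*d[1],-s*d[0]+c*d[1])
E
```

```text
[ 550.5 -136.6] yaw 4.67 [-0.6 -0.7  1.1 -0.4 -0.6 -0.1  0.2 -0.2 -0.2 -0.   0.4  0.6 -0.2  2.5]
[ 530.6 -125.1] yaw 4.78 [ 0.2 -0.2 -0.2 -0.4 -0.2  0.1  0.1  0.1  0.1  0.3]
[ 410.6 -154.8] yaw -39.87 [-2.1  0.2 -0.1  1.3  2.2 -0.1  0.  -1.6]
[ 410.8 -155.1] yaw -12.06 [-0.5 -0.7  0.4  0.3 -0.3  1.1  0.4 -0.4]
plate in mill -18.838941367609415 13.068158392478104
```

>>> jog_arm([
  {"turn":[0,0,1.7],"slide":[-30,8,-50],"claw":40},
  {"turn":[0,0,0],"slide":[0,0,-60],"claw":40},
  {"turn":[0,0,0],"slide":[0,0,-60],"claw":40},
  {"turn":[0,0,0],"slide":[0,0,-30],"claw":40},
  {"turn":[0,0,0],"slide":[0,0,0],"claw":40},
])

```text
t: 3.92
eef_pos: [466.7, -126.1, 103.1]
tcp_rot: [3.14, -0.003, -3.055]
ft_force: [0.3, 0.0, 0.4]
opening: 0.532
grip_force: 0.0
```

```bash
python3 - <<'E'
from h import *
s=state();print(s['t'],s['eef_pos'],s['tcp_rot'],s['ft_force'])
w=snap('wrist')
cv2.imwrite('pics/w3.png',w['frame'])
E
```

```text
3.925 [ 466.74504408 -126.10552232  103.09220323] [ 3.13977063 -0.00325521 -3.05515463] [0.25109304 0.01598507 0.43072633]
```

View pics/w3.png

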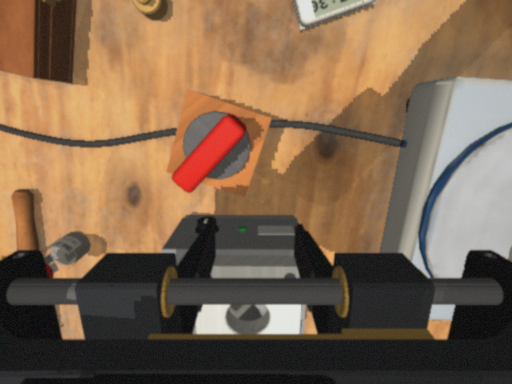

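>>> jog_arm([
  {"turn":[0,0,0],"slide":[0,-4,-8],"claw":40},
  {"turn":[0,0,0],"slide":[0,0,-9],"claw":40},
  {"turn":[0,0,0],"slide":[6,0.5,0],"claw":40},
  {"turn":[0,0,0],"slide":[5,0.4,0],"claw":40},
  {"turn":[0,0,0],"slide":[4,0.3,0],"claw":40},
])

```text
t: 4.6
eef_pos: [482.4, -129.5, 87.5]
tcp_rot: [3.141, -0.001, -3.056]
ft_force: [-4.9, -1.5, 3.3]
opening: 0.401
grip_force: 2.4
```

>>> jog_arm([
  {"turn":[0,0,0],"slide":[4,0.3,0],"claw":40},
  {"turn":[0,0,0],"slide":[3,0.25,0],"claw":40},
  {"turn":[0,0,0],"slide":[3,0.25,0],"claw":40},
  {"turn":[0,0,0],"slide":[2,0.2,0],"claw":40},
])

```text
t: 5.1
eef_pos: [494.6, -128.6, 87.4]
tcp_rot: [3.141, -0.0, -3.056]
ft_force: [-5.1, 0.2, 4.6]
opening: 0.397
grip_force: 2.5
```

>>> jog_arm([
  {"turn":[0,0,0],"slide":[1,0.1,0],"claw":40},
  {"turn":[0,0,0],"slide":[1,0.1,0],"claw":40},
])

```text
t: 5.35
eef_pos: [496.5, -128.4, 87.4]
tcp_rot: [3.141, -0.0, -3.056]
ft_force: [-4.6, -0.2, 4.4]
opening: 0.395
grip_force: 2.4
```

>>> jog_arm([
  {"turn":[0,0,0],"slide":[1,0.1,0],"claw":40},
])

```text
t: 5.48
eef_pos: [497.2, -128.3, 87.3]
tcp_rot: [3.141, -0.001, -3.056]
ft_force: [-9.7, -1.7, 7.0]
opening: 0.402
grip_force: 4.6
```

>>> jog_arm([
  {"turn":[0,0,0],"slide":[1,0.1,0],"claw":40},
])

```text
t: 5.6
eef_pos: [497.3, -128.2, 87.3]
tcp_rot: [3.141, -0.003, -3.056]
ft_force: [-14.2, -3.7, 10.1]
opening: 0.402
grip_force: 7.1
```

>>> jog_arm([
  {"turn":[0,0,0],"slide":[2,0.2,0],"claw":40},
])

```text
t: 5.72
eef_pos: [497.6, -127.9, 87.2]
tcp_rot: [3.14, -0.006, -3.055]
ft_force: [-26.3, -8.8, 18.3]
opening: 0.404
grip_force: 13.4
```

>>> jog_arm([
  {"turn":[0,0,0],"slide":[1,0.1,0],"claw":40},
  {"turn":[0,0,0],"slide":[0,0,0],"claw":40},
])

```text
t: 5.98
eef_pos: [497.6, -127.9, 87.2]
tcp_rot: [3.14, -0.008, -3.055]
ft_force: [-25.2, -8.7, 18.3]
opening: 0.4
grip_force: 13.2
```

>>> jog_arm([
  {"turn":[0,0,0],"slide":[-12,-1,0],"claw":40},
  {"turn":[0,0,0],"slide":[0,0,30],"claw":20},
  {"turn":[0,0,0],"slide":[25,30,0],"claw":0},
  {"turn":[0,0,0],"slide":[31,33,0],"claw":0},
  {"turn":[0,0,0],"slide":[0,0,0],"claw":0},
])

```text
t: 6.6
eef_pos: [547.5, -64.2, 117.3]
tcp_rot: [-3.141, 0.003, -3.053]
ft_force: [-0.1, -0.2, 0.6]
opening: 0.042
grip_force: 0.0
```

>>> jog_arm([
  {"turn":[0,0,0],"slide":[0,0,0],"claw":0},
])

```text
t: 6.72
eef_pos: [545.4, -65.9, 117.1]
tcp_rot: [3.142, 0.0, -3.055]
ft_force: [-0.0, -0.6, 0.3]
opening: 0.008
grip_force: 0.0
```

>>> jog_arm([
  {"turn":[0,0,0],"slide":[0,0,-30],"claw":0},
  {"turn":[0,0,0],"slide":[0.5,-6,0],"claw":0},
  {"turn":[0,0,0],"slide":[0.3,-4,0],"claw":0},
  {"turn":[0,0,0],"slide":[0.3,-3,0],"claw":0},
  {"turn":[0,0,0],"slide":[0.2,-3,0],"claw":0},
])

```text
t: 7.35
eef_pos: [546.9, -82.0, 88.1]
tcp_rot: [3.141, 0.001, -3.056]
ft_force: [-0.5, 5.4, 5.1]
opening: 0.002
grip_force: 2.8
```

>>> jog_arm([
  {"turn":[0,0,0],"slide":[0.2,-2,0],"claw":0},
  {"turn":[0,0,0],"slide":[0.1,-1,0],"claw":0},
])

```text
t: 7.6
eef_pos: [547.2, -84.5, 88.0]
tcp_rot: [3.141, 0.001, -3.056]
ft_force: [-0.7, 6.4, 6.3]
opening: 0.006
grip_force: 3.9
```

>>> jog_arm([
  {"turn":[0,0,0],"slide":[0.1,-1,0],"claw":0},
])

```text
t: 7.72
eef_pos: [547.3, -85.4, 88.0]
tcp_rot: [3.141, 0.001, -3.056]
ft_force: [-0.6, 6.6, 7.2]
opening: 0.002
grip_force: 3.9
```

>>> jog_arm([
  {"turn":[0,0,0],"slide":[0.1,-1,0],"claw":0},
])

```text
t: 7.85
eef_pos: [547.4, -86.3, 88.0]
tcp_rot: [3.141, 0.001, -3.056]
ft_force: [-0.3, 7.4, 6.9]
opening: 0.007
grip_force: 4.0
```

>>> jog_arm([
  {"turn":[0,0,0],"slide":[0.1,-1,0],"claw":0},
])

```text
t: 7.98
eef_pos: [547.4, -87.3, 88.0]
tcp_rot: [3.141, 0.0, -3.056]
ft_force: [-1.3, 7.3, 6.4]
opening: 0.004
grip_force: 4.0
```

>>> jog_arm([
  {"turn":[0,0,0],"slide":[0.1,-1,0],"claw":0},
])

```text
t: 8.1
eef_pos: [547.5, -88.3, 88.0]
tcp_rot: [3.141, 0.0, -3.056]
ft_force: [-1.0, 7.0, 6.1]
opening: 0.007
grip_force: 4.0
```

>>> jog_arm([
  {"turn":[0,0,0],"slide":[0.1,-1,0],"claw":0},
])

```text
t: 8.22
eef_pos: [547.6, -89.3, 88.0]
tcp_rot: [3.141, 0.0, -3.056]
ft_force: [-1.7, 7.1, 6.2]
opening: 0.003
grip_force: 4.1
```

>>> jog_arm([
  {"turn":[0,0,0],"slide":[0.1,-1,0],"claw":0},
])

```text
t: 8.35
eef_pos: [547.7, -90.3, 88.0]
tcp_rot: [3.141, 0.0, -3.056]
ft_force: [-1.3, 7.3, 6.3]
opening: 0.002
grip_force: 4.1
```

>>> jog_arm([
  {"turn":[0,0,0],"slide":[0.1,-1,0],"claw":0},
])

```text
t: 8.48
eef_pos: [547.8, -91.3, 88.0]
tcp_rot: [3.141, 0.0, -3.056]
ft_force: [-1.7, 6.9, 6.4]
opening: 0.007
grip_force: 4.1
```

>>> jog_arm([
  {"turn":[0,0,0],"slide":[0.1,-1,0],"claw":0},
])

```text
t: 8.6
eef_pos: [547.9, -92.3, 88.0]
tcp_rot: [3.141, 0.0, -3.056]
ft_force: [-1.0, 6.6, 6.5]
opening: 0.006
grip_force: 4.2
```

>>> jog_arm([
  {"turn":[0,0,0],"slide":[0.1,-1,0],"claw":0},
])

```text
t: 8.72
eef_pos: [547.9, -93.3, 88.0]
tcp_rot: [3.141, 0.0, -3.056]
ft_force: [-2.0, 5.8, 6.3]
opening: 0.005
grip_force: 4.2
```

>>> jog_arm([
  {"turn":[0,0,0],"slide":[0.1,-1,0],"claw":0},
])

```text
t: 8.85
eef_pos: [548.1, -94.3, 88.0]
tcp_rot: [3.141, 0.0, -3.056]
ft_force: [-1.3, 7.1, 6.7]
opening: 0.004
grip_force: 4.2
```

>>> jog_arm([
  {"turn":[0,0,0],"slide":[0,-1,0],"claw":0},
])

```text
t: 8.98
eef_pos: [548.0, -94.8, 88.0]
tcp_rot: [3.14, 0.0, -3.056]
ft_force: [-0.9, 14.6, 6.5]
opening: 0.006
grip_force: 8.1
```

```bash
python3 - <<'E'
from h import *
a=snap('scene');t=snap('top')
b=lambda f,x,y,n=80:cv2.resize(f[y-n//2:y+n//2,x-n//2:x+n//2],(400,400),interpolation=2)
cv2.imwrite('pics/c4.png',np.hstack([b(a['frame'],285,205),b(t['frame'],292,172,60)]))
E
```

```text
(no output)
```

View pics/c4.png

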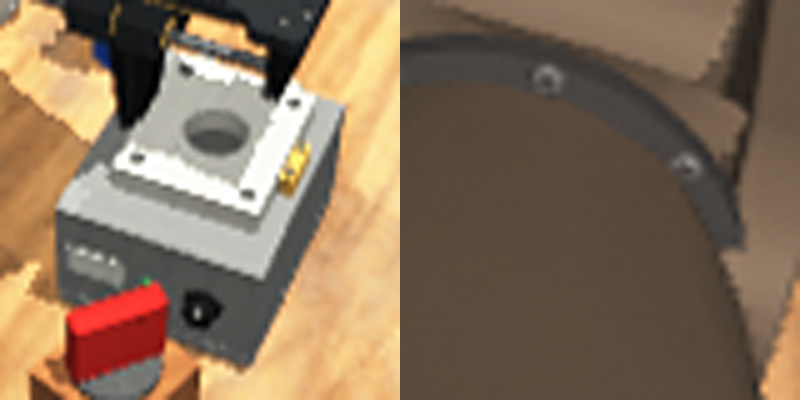

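>>> jog_arm([
  {"turn":[0,0,0],"slide":[0,-1.5,0],"claw":0},
  {"turn":[0,0,0],"slide":[0,0,0],"claw":0},
])

```text
t: 9.32
eef_pos: [548.0, -94.9, 88.0]
tcp_rot: [3.138, 0.0, -3.056]
ft_force: [1.3, 20.8, 7.4]
opening: 0.005
grip_force: 11.1
```

>>> jog_arm([
  {"turn":[0,0,0],"slide":[0,9,0],"claw":0},
  {"turn":[0,0,0],"slide":[0,0,50],"claw":0},
  {"turn":[0,0,0],"slide":[-20,-20,50],"claw":50},
  {"turn":[0,0,0],"slide":[-20,-20,50],"claw":100},
  {"turn":[0,0,0],"slide":[0,0,0],"claw":100},
])

```text
t: 9.95
eef_pos: [508.4, -129.8, 240.9]
tcp_rot: [-3.138, 0.006, -3.057]
ft_force: [0.1, 0.3, -0.5]
opening: 0.267
grip_force: 0.0
```

>>> jog_arm([
  {"turn":[0,0,0],"slide":[0,0,0],"claw":100},
  {"turn":[0,0,0],"slide":[0,0,0],"claw":100},
])

```text
t: 10.2
eef_pos: [508.0, -128.0, 236.0]
tcp_rot: [3.141, -0.002, -3.055]
ft_force: [0.3, 0.4, -0.1]
opening: 0.474
grip_force: 0.0
```

```bash
python3 - <<'E'
from h import *
s=state();print(s['t'],s['eef_pos'],s['tcp_rot'],s['joints'])
w=snap('wrist','w5raw.png');np.savez('pics/w5.npz',R=w['R'],t=w['t'],mtx=w['mtx'])
print(proj(w,[550.5,-136.6,96]),proj(w,[410.7,-155,126]))
u,v=proj(w,[550.5,-136.6,90]).astype(int); print(u-80,v-70)
cv2.imwrite('pics/c5.png',cv2.resize(w['frame'][v-70:v+50,u-80:u+80],(800,600),interpolation=2))
E
```

```text
10.2 [ 507.98050743 -127.95849317  236.03168052] [ 3.14055759e+00 -1.99983067e-03 -3.05537239e+00] [-3.72918378e-01  3.25065934e-01  1.77546275e+00  4.81295095e-05
  1.04331541e+00 -2.02995821e+00]
[243.27238345 221.20533553] [233.49358186  88.04835802]
163 149
```

View pics/c5.png

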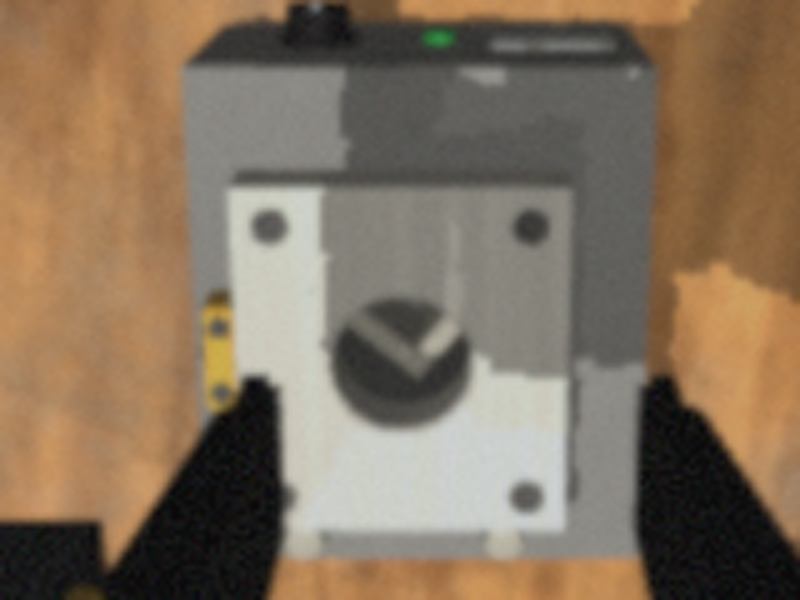

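The plate is flush with both dowels at (302,545) and (503,545) and with the stop at (220,350). The hub's socket corner also shows in the hole as a V at (420,370).

```bash
python3 - <<'E'
from h import *
w=dict(np.load('pics/w5.npz'))
A=lambda p:np.array([163+(p[0]-2)/5,149+(p[1]-2)/5])
for z in(45,30):
  P=[atz(w,A(p),z)[:2] for p in[(350,318),(420,372),(455,325)]]
  for a in(P[0],P[2]): d=a-P[1];print(z,np.degrees(np.arctan2(d[1],d[0]))%90,np.linalg.norm(d),P[1])
for p in[(229,188),(572,188),(565,530),(401,364)]: print(np.round(atz(w,A(p),96),1))
f=cv2.imread('pics/w5raw.png').astype(int); m=((f[...,2]>120)&(f[...,1]<70)&(f[...,0]<70)).astype(np.uint8)
n,l,s,c=cv2.connectedComponentsWithStats(m)
for i in range(1,n):
  if s[i,4]>200:
    r=cv2.minAreaRect(np.argwhere(l==i)[:,::-1].astype(np.float32));b=cv2.boxPoints(r);print(s[i],c[i],[np.round(atz(w,q,126)[:2],1) for q in b])
E
```

```text
45 55.21125768088015 23.825965762791824 [ 572.87354544 -132.38246677]
45 59.92267819776234 16.23997357279629 [ 572.87354544 -132.38246677]
30 55.21125768088021 24.815869031877593 [ 578.90743905 -132.3056167 ]
30 59.92267819776242 16.914699755551254 [ 578.90743905 -132.3056167 ]
[ 512.7 -178.    96. ]
[ 506.1 -102.8   96. ]
[589.3 -95.3  96. ]
[ 550.8 -137.1   96. ]
[213  66  42  46 763] [233.37483617  87.96330275] [array([ 424.7, -174.8]), array([ 389.5, -147.1]), array([ 396.9, -135.9]), array([ 432.7, -163.4])]
[ 98 178  20  20 318] [107.30188679 187.3490566 ] [array([ 505.6, -282.7]), array([ 504., -264.]), array([ 523.7, -264.9]), array([ 525.4, -283.9])]
```

>>> jog_arm([
  {"turn":[0,0,-9],"slide":[-20,-5,0],"claw":70},
  {"turn":[0,0,-9],"slide":[-20,-5,0],"claw":70},
  {"turn":[0,0,-9],"slide":[-20,-5,0],"claw":70},
  {"turn":[0,0,-9],"slide":[-20,-6,0],"claw":70},
  {"turn":[0,0,-8],"slide":[-17,-6,0],"claw":70},
])

```text
t: 10.88
eef_pos: [410.4, -155.2, 236.5]
tcp_rot: [-3.141, -0.002, 2.455]
ft_force: [-0.1, 0.3, -0.3]
opening: 0.703
grip_force: 0.0
```

>>> jog_arm([
  {"turn":[0,0,0],"slide":[0,0,-40],"claw":70},
  {"turn":[0,0,0],"slide":[0,0,-20],"claw":70},
  {"turn":[0,0,0],"slide":[0,0,0],"claw":70},
  {"turn":[0,0,0],"slide":[0,0,0],"claw":70},
])

```text
t: 11.38
eef_pos: [411.5, -155.4, 177.7]
tcp_rot: [3.142, 0.0, 2.46]
ft_force: [-0.8, -0.1, 1.0]
opening: 0.702
grip_force: 0.0
```

>>> jog_arm([
  {"turn":[0,0,0],"slide":[0,0,-40],"claw":70},
  {"turn":[0,0,0],"slide":[0,0,-30],"claw":70},
  {"turn":[0,0,0],"slide":[0,0,-15],"claw":70},
  {"turn":[0,0,0],"slide":[0,0,0],"claw":70},
  {"turn":[0,0,0],"slide":[0,0,0],"claw":30},
])

```text
t: 12.0
eef_pos: [411.6, -155.6, 93.3]
tcp_rot: [3.141, 0.001, 2.46]
ft_force: [0.5, -0.5, -0.0]
opening: 0.638
grip_force: 0.0
```

>>> jog_arm([
  {"turn":[0,0,0],"slide":[0,0,0],"claw":0},
  {"turn":[0,0,0],"slide":[0,0,0],"claw":0},
  {"turn":[0,0,0],"slide":[0,0,0],"claw":0},
  {"turn":[0,0,0],"slide":[0,0,0],"claw":0},
  {"turn":[0,0,0],"slide":[0,0,0],"claw":0},
])

```text
t: 12.62
eef_pos: [411.1, -155.4, 92.4]
tcp_rot: [3.141, 0.0, 2.459]
ft_force: [-0.5, -0.1, 0.6]
opening: 0.144
grip_force: 30.0
```

>>> jog_arm([
  {"turn":[0,0,0],"slide":[0,0,0],"claw":0},
  {"turn":[0,0,0],"slide":[0,0,0],"claw":0},
])

```text
t: 12.88
eef_pos: [411.1, -155.4, 92.4]
tcp_rot: [3.141, -0.0, 2.459]
ft_force: [-0.6, -0.6, 1.4]
opening: 0.147
grip_force: 30.0
```

>>> jog_arm([
  {"turn":[0,0,0],"slide":[0,0,15],"claw":0},
  {"turn":[0,0,0],"slide":[0,0,30],"claw":0},
  {"turn":[0,0,0],"slide":[0,0,35],"claw":0},
  {"turn":[0,0,0],"slide":[0,0,35],"claw":0},
  {"turn":[0,0,0],"slide":[0,0,5],"claw":0},
])

```text
t: 13.5
eef_pos: [411.5, -155.6, 213.8]
tcp_rot: [3.141, 0.003, 2.459]
ft_force: [0.1, 0.5, -4.3]
opening: 0.149
grip_force: 30.0
```

>>> jog_arm([
  {"turn":[0,0,3],"slide":[30,4,0],"claw":0},
  {"turn":[0,0,3],"slide":[35,5,0],"claw":0},
  {"turn":[0,0,0],"slide":[35,5,0],"claw":0},
  {"turn":[0,0,0],"slide":[30,4,0],"claw":0},
  {"turn":[0,0,0],"slide":[9.7,0.6,0],"claw":0},
])

```text
t: 14.12
eef_pos: [551.4, -136.4, 210.3]
tcp_rot: [-3.141, -0.002, 2.565]
ft_force: [-1.1, -0.8, -2.6]
opening: 0.144
grip_force: 30.0
```

>>> jog_arm([
  {"turn":[0,0,0],"slide":[0,0,0],"claw":0},
  {"turn":[0,0,0],"slide":[0,0,0],"claw":0},
  {"turn":[0,0,0],"slide":[0,0,0],"claw":0},
])

```text
t: 14.5
eef_pos: [550.1, -137.0, 212.5]
tcp_rot: [3.142, -0.0, 2.564]
ft_force: [0.9, -0.6, -3.6]
opening: 0.146
grip_force: 30.0
```

```bash
python3 - <<'E'
from h import *
s=state();print(s['t'],s['eef_pos'],s['tcp_rot'],s['ft_force'],s['joints'])
a=snap('scene');w=snap('wrist')
b=lambda f,x,y,n=90:cv2.resize(f[y-n//2:y+n//2,x-n//2:x+n//2],(400,400),interpolation=2)
cv2.imwrite('pics/c6.png',np.hstack([b(a['frame'],285,185),b(w['frame'],250,235,180)]))
E
```

```text
14.5 [ 550.11818894 -137.00088335  212.48462207] [ 3.14155719e+00 -2.95421343e-05  2.56361035e+00] [ 0.93749963 -0.59139998 -3.63426958] [-3.60599144e-01  4.10716879e-01  1.70636302e+00  4.79851648e-05
  1.02453395e+00 -1.35343810e+00]
```

View pics/c6.png

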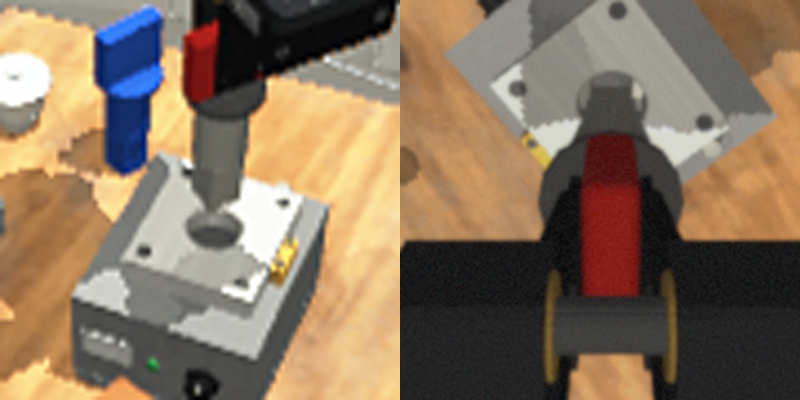

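>>> jog_arm([
  {"turn":[0,0,0],"slide":[0.6,0.2,-20],"claw":0},
  {"turn":[0,0,0],"slide":[0,0,-12],"claw":0},
  {"turn":[0,0,0],"slide":[0,0,0],"claw":0},
])

```text
t: 14.98
eef_pos: [551.0, -136.6, 179.7]
tcp_rot: [-3.141, -0.002, 2.564]
ft_force: [0.3, 0.4, -3.4]
opening: 0.142
grip_force: 30.0
```

>>> jog_arm([
  {"turn":[0,0,0],"slide":[0,0,-8],"claw":0},
  {"turn":[0,0,0],"slide":[0,0,-8],"claw":0},
  {"turn":[0,0,0],"slide":[0,0,0],"claw":0},
])

```text
t: 15.35
eef_pos: [551.1, -136.5, 163.8]
tcp_rot: [-3.141, -0.001, 2.564]
ft_force: [-0.2, -0.1, -2.8]
opening: 0.147
grip_force: 30.0
```

>>> jog_arm([
  {"turn":[0,0,0],"slide":[0,0,-5],"claw":0},
  {"turn":[0,0,0],"slide":[0,0,-4],"claw":0},
  {"turn":[0,0,0],"slide":[0,0,0],"claw":0},
])

```text
t: 15.72
eef_pos: [551.3, -136.5, 155.0]
tcp_rot: [-3.142, -0.001, 2.564]
ft_force: [-0.4, 0.9, -2.3]
opening: 0.143
grip_force: 30.0
```

>>> jog_arm([
  {"turn":[0,0,0],"slide":[-0.3,-0.2,-2],"claw":0},
  {"turn":[0,0,0],"slide":[0,0,-1.5],"claw":0},
  {"turn":[0,0,0],"slide":[0,0,0],"claw":0},
])

```text
t: 16.1
eef_pos: [551.0, -136.8, 151.8]
tcp_rot: [3.142, -0.0, 2.564]
ft_force: [-0.7, 0.8, -1.6]
opening: 0.148
grip_force: 30.0
```

>>> jog_arm([
  {"turn":[0,0,0],"slide":[0,0,-1.5],"claw":0},
  {"turn":[0,0,0],"slide":[0,0,0],"claw":0},
])

```text
t: 16.35
eef_pos: [551.0, -136.8, 150.3]
tcp_rot: [3.142, -0.0, 2.564]
ft_force: [0.2, 0.6, -3.1]
opening: 0.145
grip_force: 30.0
```

>>> jog_arm([
  {"turn":[0,0,0],"slide":[0,0,-1.5],"claw":0},
  {"turn":[0,0,0],"slide":[0,0,0],"claw":0},
])

```text
t: 16.6
eef_pos: [551.0, -136.8, 148.7]
tcp_rot: [3.142, -0.0, 2.564]
ft_force: [0.2, -0.9, -2.0]
opening: 0.144
grip_force: 30.0
```

>>> jog_arm([
  {"turn":[0,0,0],"slide":[0,0,-3],"claw":0},
  {"turn":[0,0,0],"slide":[0,0,-3],"claw":0},
  {"turn":[0,0,0],"slide":[0,0,0],"claw":0},
])

```text
t: 16.98
eef_pos: [551.0, -136.7, 142.5]
tcp_rot: [-3.142, -0.001, 2.564]
ft_force: [-0.3, 0.5, -2.3]
opening: 0.144
grip_force: 30.0
```

>>> jog_arm([
  {"turn":[0,0,0],"slide":[0,0,-3],"claw":0},
  {"turn":[0,0,0],"slide":[0,0,-3],"claw":0},
  {"turn":[0,0,0],"slide":[0,0,0],"claw":0},
])

```text
t: 17.35
eef_pos: [551.0, -136.8, 136.6]
tcp_rot: [-3.142, -0.0, 2.564]
ft_force: [-0.2, 0.3, -3.2]
opening: 0.145
grip_force: 30.0
```

>>> jog_arm([
  {"turn":[0,0,0],"slide":[0,0,-2],"claw":0},
  {"turn":[0,0,0],"slide":[0,0,-1.5],"claw":0},
  {"turn":[0,0,0],"slide":[0,0,0],"claw":0},
])

```text
t: 17.73
eef_pos: [551.1, -136.8, 133.2]
tcp_rot: [3.142, -0.0, 2.564]
ft_force: [-0.6, 0.8, -3.8]
opening: 0.145
grip_force: 30.0
```

>>> jog_arm([
  {"turn":[0,0,0],"slide":[0,0,-1],"claw":0},
  {"turn":[0,0,0],"slide":[0,0,0],"claw":0},
])

```text
t: 17.98
eef_pos: [551.1, -136.8, 132.3]
tcp_rot: [3.141, 0.0, 2.564]
ft_force: [-0.1, 0.2, -3.3]
opening: 0.142
grip_force: 30.0
```

>>> jog_arm([
  {"turn":[0,0,0],"slide":[0,0,-1],"claw":0},
  {"turn":[0,0,0],"slide":[0,0,0],"claw":0},
])

```text
t: 18.23
eef_pos: [551.1, -136.8, 131.3]
tcp_rot: [3.142, -0.0, 2.564]
ft_force: [0.3, -0.3, -2.5]
opening: 0.146
grip_force: 30.0
```

>>> jog_arm([
  {"turn":[0,0,0],"slide":[0,0,-1],"claw":0},
  {"turn":[0,0,0],"slide":[0,0,0],"claw":0},
])

```text
t: 18.48
eef_pos: [551.1, -136.8, 130.3]
tcp_rot: [3.142, -0.0, 2.564]
ft_force: [-0.1, 0.4, -2.9]
opening: 0.146
grip_force: 30.0
```

>>> jog_arm([
  {"turn":[0,0,0],"slide":[0,0,-1.5],"claw":0},
  {"turn":[0,0,0],"slide":[0,0,0],"claw":0},
])

```text
t: 18.73
eef_pos: [551.0, -136.8, 128.7]
tcp_rot: [3.142, -0.0, 2.564]
ft_force: [0.2, 0.4, -2.2]
opening: 0.149
grip_force: 30.0
```

>>> jog_arm([
  {"turn":[0,0,0],"slide":[0,0,-1.5],"claw":0},
  {"turn":[0,0,0],"slide":[0,0,0],"claw":0},
])

```text
t: 18.98
eef_pos: [551.1, -136.8, 127.2]
tcp_rot: [3.142, -0.0, 2.564]
ft_force: [0.2, 0.2, -2.3]
opening: 0.146
grip_force: 30.0
```

>>> jog_arm([
  {"turn":[0,0,0],"slide":[0,0,-1.5],"claw":0},
  {"turn":[0,0,0],"slide":[0,0,0],"claw":0},
])

```text
t: 19.23
eef_pos: [551.0, -136.8, 125.7]
tcp_rot: [3.142, -0.0, 2.564]
ft_force: [0.7, 0.5, -2.8]
opening: 0.145
grip_force: 30.0
```

The square has entered the socket at the angle I estimated from the picture, so I keep lowering.

>>> jog_arm([
  {"turn":[0,0,0],"slide":[0,0,-3],"claw":0},
  {"turn":[0,0,0],"slide":[0,0,-3],"claw":0},
  {"turn":[0,0,0],"slide":[0,0,0],"claw":0},
])

```text
t: 19.6
eef_pos: [551.0, -136.8, 119.5]
tcp_rot: [-3.142, -0.001, 2.564]
ft_force: [0.4, -0.7, -2.6]
opening: 0.145
grip_force: 30.0
```

>>> jog_arm([
  {"turn":[0,0,0],"slide":[0,0,-3],"claw":0},
  {"turn":[0,0,0],"slide":[0,0,-3],"claw":0},
  {"turn":[0,0,0],"slide":[0,0,0],"claw":0},
])

```text
t: 19.98
eef_pos: [551.0, -136.8, 113.6]
tcp_rot: [3.142, -0.0, 2.564]
ft_force: [0.3, 1.3, -2.5]
opening: 0.149
grip_force: 30.0
```

>>> jog_arm([
  {"turn":[0,0,0],"slide":[0,0,-2],"claw":0},
  {"turn":[0,0,0],"slide":[0,0,-1],"claw":0},
  {"turn":[0,0,0],"slide":[0,0,0],"claw":0},
])

```text
t: 20.35
eef_pos: [551.1, -136.8, 110.8]
tcp_rot: [3.142, -0.0, 2.564]
ft_force: [0.0, -0.2, -2.3]
opening: 0.146
grip_force: 30.0
```

>>> jog_arm([
  {"turn":[0,0,0],"slide":[0,0,-1],"claw":0},
  {"turn":[0,0,0],"slide":[0,0,0],"claw":0},
])

```text
t: 20.6
eef_pos: [551.1, -136.8, 109.8]
tcp_rot: [3.142, -0.0, 2.564]
ft_force: [0.1, -0.3, -3.0]
opening: 0.145
grip_force: 30.0
```

>>> jog_arm([
  {"turn":[0,0,0],"slide":[0,0,-1],"claw":0},
  {"turn":[0,0,0],"slide":[0,0,0],"claw":0},
])

```text
t: 20.85
eef_pos: [551.1, -136.8, 108.8]
tcp_rot: [3.142, -0.0, 2.564]
ft_force: [1.2, -0.4, -3.2]
opening: 0.146
grip_force: 30.0
```

>>> jog_arm([
  {"turn":[0,0,0],"slide":[0,0,-0.7],"claw":0},
  {"turn":[0,0,0],"slide":[0,0,0],"claw":0},
])

```text
t: 21.1
eef_pos: [551.1, -136.8, 108.4]
tcp_rot: [3.141, 0.0, 2.564]
ft_force: [-1.0, 0.7, 1.2]
opening: 0.147
grip_force: 30.0
```

>>> jog_arm([
  {"turn":[0,0,0],"slide":[0,0,-0.5],"claw":0},
  {"turn":[0,0,0],"slide":[0,0,0],"claw":20},
  {"turn":[0,0,0],"slide":[0,0,0],"claw":40},
  {"turn":[0,0,0],"slide":[0,0,0],"claw":50},
  {"turn":[0,0,0],"slide":[0,0,0],"claw":50},
])

```text
t: 21.72
eef_pos: [551.1, -136.8, 107.6]
tcp_rot: [3.142, -0.0, 2.564]
ft_force: [-0.4, -0.2, 0.2]
opening: 0.458
grip_force: 0.0
```

>>> jog_arm([
  {"turn":[0,0,0],"slide":[0,0,0],"claw":50},
  {"turn":[0,0,0],"slide":[0,0,20],"claw":50},
  {"turn":[0,0,0],"slide":[0,0,40],"claw":50},
  {"turn":[0,0,0],"slide":[0,0,50],"claw":60},
  {"turn":[0,0,0],"slide":[-30,0,40],"claw":80},
])

```text
t: 22.35
eef_pos: [521.7, -136.9, 259.3]
tcp_rot: [3.141, 0.001, 2.565]
ft_force: [0.0, -0.1, -0.1]
opening: 0.65
grip_force: 0.0
```

>>> jog_arm([
  {"turn":[0,0,10],"slide":[-15,0,0],"claw":80},
  {"turn":[0,0,10],"slide":[-15,0,0],"claw":80},
  {"turn":[0,0,10],"slide":[0,0,0],"claw":100},
  {"turn":[0,0,8],"slide":[0,0,0],"claw":100},
  {"turn":[0,0,0],"slide":[0,0,0],"claw":100},
])

```text
t: 22.98
eef_pos: [491.0, -136.8, 257.7]
tcp_rot: [3.142, 0.0, -3.057]
ft_force: [-0.2, 0.0, -0.3]
opening: 0.992
grip_force: 0.0
```

```bash
python3 - <<'E'
from h import *
s=state();print(s['t'],s['eef_pos'],s['tcp_rot'],s['ft_force'])
a=snap('scene');w=snap('wrist');np.savez('pics/w7.npz',R=w['R'],t=w['t'],mtx=w['mtx'])
b=lambda f,x,y,n:cv2.resize(f[y-n//2:y+n//2,x-n//2:x+n//2],(400,400),interpolation=2)
u,v=proj(w,[550.8,-136.8,96]).astype(int);print(u,v)
cv2.imwrite('pics/c7.png',np.hstack([b(a['frame'],285,195,90),b(w['frame'],u,v,130)]))
E
```

```text
22.975 [ 491.04103626 -136.78766667  257.69801876] [ 3.14150134e+00  8.14197128e-05 -3.05684748e+00] [-0.21436935  0.01545821 -0.25142399]
250 228
```

View pics/c7.png

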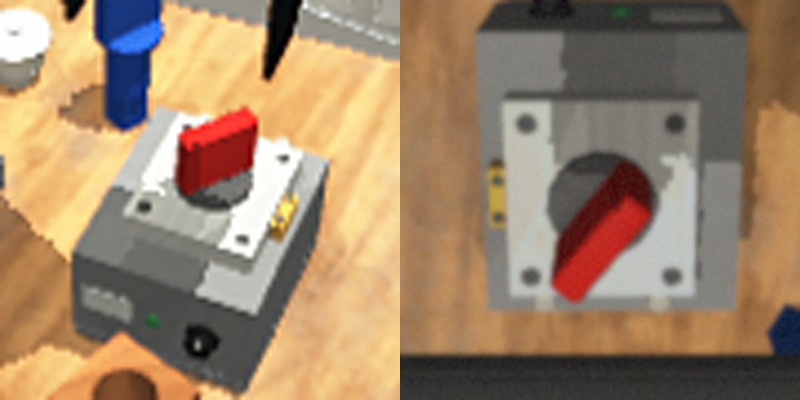

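The spindle is seated with its flange flat on the plate, and the plate looks flush with the dowels and the stop. I'll check the plate numerically, then hand in.

```bash
python3 - <<'E'
from h import *
w=dict(np.load('pics/w7.npz'))
P=np.array([atz(w,[185+(p[0]-401)*130/400,163+(p[1]-1)*130/400],96) for p in[(502,100),(698,99),(696,297),(508,297)]])
c=P.mean(0);print(np.round(c,1)); e=np.hypot(*(c[:2]-[550.8,-136.8]))
if e<2: print(job_done())
E
```

```text
[ 551. -137.   96.]
the job is handed in; nothing more can be done
None
```

The job is handed in at about 23 s. The plate is home against both dowels and the end stop, and the red spindle is in the socket with its flange flat on the plate. It dropped in at the angle I read from the picture, so no turning search was needed, and the tin, jar, crucible and vial were never approached.

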